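# Transfer a row of samples to the second rack in reverse order

## Robot

A 6-joint arm with a two-finger parallel gripper is mounted at the origin on the work surface; the furniture and walls round the work are solid. World frame = base frame: x ahead of the robot, y to its left, z up, the work surface at z = 0. Lengths are in mm, angles in degrees, forces in N, time in s.
With the tool pointing down it reaches from about 350 to 950 mm from the base axis. Payload 17.4 kg.
Tool frame: the origin (TCP) lies midway between the tips of the shut fingers; the grasp point (between the pads) lies 19 mm behind it; z points along the fingers, y is the line along which they close (so a half turn about z gives the same grasp; the last joint's range is limited). The gripper opens to 93 mm and grips with 3 to 60 N. Pads are 15 mm wide; open, the fingers measure 128 mm over their backs; the gripper's body (75 mm by 188 mm) begins 65 mm behind the grasp point.
Start: joints at [69.912, 6.646, 82.598, -0, 90.757, -2.166], TCP at [207.722, 642.249, 218.646] pointing down, gripper open.
Joint ranges: [-162.19, 162.19], [-47.58, 125.68], [4.15, 143.07], [-65.23, 245.23], [0.69, 171.88], [-170.13, 170.13]. Speed limits (degrees/s): [108.29, 108.29, 127.2, 180, 180, 180].

## Interface

Orientations are given as [roll, pitch, yaw] about the fixed x, y, z axes, in that order (R = Rz(yaw) Ry(pitch) Rx(roll)).
In Python, from bench import manip gives the robot as it stands. The module is installed in compiled form; this text tells all that it offers.
- The arm moves only by the tool servo_tool, never from a script. Its arguments are lists of equal length, an entry for each row: "dp": the shift along the tool's x, y, z as a fraction of full scale, a list of three; "rot": the turn, a rotation vector about the tool's x, y, z as a fraction of full scale, a list of three. A call has 1 to 20 rows; each row shifts and turns the commanded pose from where the row before left it, along the tool's axes as they then stand; what a row does not reach is not made up. Full scale, the value 1, is 30 mm for a shift and 6 degrees for a turn. A row lasts 1/8 s, in which the tool goes at most 62.5 mm and 10.7 degrees, less where a joint would pass 70% of its speed; a pose out of reach is approached as far as the arm can. A call with a number of a shift or a turn outside -1 to 1 is refused whole. A call with a gripper value outside its range is refused whole. "hand" is the opening, from 0 (shut) to 1 (fully open), set as the call begins (left out, the last holds). The fingers move at their own pace and stop on an object; the grip force is fixed at half the most. Time passes only in rows, so rows that do not move let the fingers close. It gives the time, the measured TCP pose, the force, the opening and the grip force at its end, in the units of the state.
- manip.get_obs(): the state, without advancing time (a new reading comes with each control period).
- manip.get_image(name): name is "side" or "top" or "wrist"; returns (picture, depth): 480x640x3 uint8, red, green, blue; 480x640 float32, mm along the optical axis (not along the pixel's ray), 0 where there is no reading.
- manip.calibration(name): a dict with "camera_matrix" (3x3 intrinsics, pixels), "xyz" and "orientation" of the camera in the world; the wrist camera has in their place "T_tool_cam" (4x4, takes a point from camera to tool coordinates, whose origin is the TCP and whose axes are the flange's). Camera axes: x right, y down, z forward; pixel columns grow to the right and rows downward; lengths in mm; the calibration is good to about 2 mm. A picture is of the moment at which its call begins: read the wrist's pose just before it. calibration takes no time and is no camera call.
- manip.close_job(): hands the job in; it is judged then, once.
The state is a dict: "time_s": time; "qpos": joint angles; "dq": joint speeds; "effort": joint torques, N m; "position": TCP position; "orientation": TCP orientation; "ft_force": force on the tool from outside, world axes, zero at the start; "ft_torque": the same for the moment, N m; "grip_width": opening from 0.0 (shut) to 1.0 (fully open); "finger_force": force on a finger pad.
Only numpy, scipy, OpenCV 4.12 (cv2) and the standard library are available. Lean on these libraries where they do the work, as an engineer would, in place of code of your own. Each camera call takes 0.05 s, during which the arm holds its last target. There are 200 camera calls.

## Task

Move the tube, the dropper bottle, the reagent bottle and the vial from the full rack into the empty one, one per pocket, in reverse order: counting pockets from each rack's steel loop, whatever stood first goes into the last pocket, the second into the third, the third into the second, and the last into the first. Set each down upright on the pocket's floor without dropping, ramming or tipping anything over, and let go of it.

Things in the scene. Friction and masses are not known exactly. Their poses are not given: they have to be found in the camera images.
- tube: Clear 50 ml conical tube with a red screw cap, 108 mm tall: body 28 mm wide up to 94 mm, cap 34 mm wide from 94 to 108 mm; about 40 g. Origin: centre of its underside; z is its axis, upright. Loose.
- dropper: Brown dropper bottle with a black rubber bulb on top, 104 mm tall: body 33 mm wide up to 62 mm, collar 23 mm wide from 62 to 78 mm, bulb 15 mm wide from 78 to 104 mm; about 55 g. Origin: centre of its underside; z is its axis, upright. Loose.
- bottle: Clear glass reagent bottle with a blue screw cap, the widest of the four, 110 mm tall: body 56 mm wide, narrowing below the cap, cap 39 mm wide from about 90 to 110 mm; about 190 g. Origin: centre of its underside; z is its axis, upright. Loose.
- vial: Small brown screw vial with a black cap, the shortest, 50 mm tall: body 20 mm wide up to 40 mm, cap 18 mm wide from 40 to 50 mm; about 12 g. Origin: centre of its underside; z is its axis, upright. Loose.
- tube_insert: White plastic insert 72 x 70 x 11 mm fixed in a pocket of the full rack, with a round well 36 mm wide and 8 mm deep in which the conical tube stands at the start; it shows the pocket this thing came from. Origin: centre of its underside, 4 mm above the bench; the well's floor is 3 mm and its top face 11 mm above the origin. Never moves.
- dropper_insert: White plastic insert 72 x 70 x 11 mm fixed in a pocket of the full rack, with a round well 41 mm wide and 8 mm deep in which the dropper bottle stands at the start; it shows the pocket this thing came from. Origin: centre of its underside, 4 mm above the bench; the well's floor is 3 mm and its top face 11 mm above the origin. Never moves.
- bottle_insert: White plastic insert 72 x 70 x 11 mm fixed in a pocket of the full rack, with a round well 63 mm wide and 8 mm deep in which the reagent bottle stands at the start; it shows the pocket this thing came from. Origin: centre of its underside, 4 mm above the bench; the well's floor is 3 mm and its top face 11 mm above the origin. Never moves.
- vial_insert: White plastic insert 72 x 70 x 11 mm fixed in a pocket of the full rack, with a round well 28 mm wide and 8 mm deep in which the vial stands at the start; it shows the pocket this thing came from. Origin: centre of its underside, 4 mm above the bench; the well's floor is 3 mm and its top face 11 mm above the origin. Never moves.
- full_rack: Grey rack, 86 (x) by 320 mm (y), fixed: four pockets in a row, centres at x = 0, y = 117, 39, -39, -117 mm, 78 (x) by 74 mm (y) inside, floor 4 mm, rims 14 mm above the bench. Steel loop, 42 mm high, at the +y end only, 167 mm from the centre. Origin: centre of underside. Holds the white inserts and at first the four things in any order. The left or the right rack.
- empty_rack: Grey rack, 86 (x) by 320 mm (y), fixed: four pockets in a row, centres at x = 0, y = 117, 39, -39, -117 mm, 78 (x) by 74 mm (y) inside, floor 4 mm, rims 14 mm above the bench. Steel loop, 42 mm high, at the +y end only, 167 mm from the centre. Origin: centre of underside. Empty at first, no inserts. Behind and between the racks stands a shaker with a 350 mm high tray, nearest corner 0.5 m ahead and 0.15 m right of the robot: pass in front of it.

How it is judged:
By the outcome, as a careful person would: the job done as asked, in the order asked, and still so for the second after the job is handed in, with the robot touching nothing.
It also fails if it takes over 141 s, if anything falls off the work surface, if the arm or the gripper's body presses on something with over 40 N, if the wrist force passes 120 N, or if a joint passes its speed limit or range.

## Working session

There is one attempt and no reset: what is moved stays moved. The work goes in short steps, Python scripts to look and compute and a tool call to move; the robot and the scene stay as the last step left them, time stands still between calls to the robot, and variables do not carry over. Pictures are saved under pics/ and viewed, at most 14 in all, crops included, and the job is handed in when it is done.

Besides the shell and the picture viewer there is one more tool, called after ">>>" in YAML: its name, and indented under it one key for each argument. servo_tool: Moves the arm, as the interface text tells. Shift numbers are shares of 30 mm and turn numbers shares of 6 degrees, none past 1 either way. Its arguments: {"type":"object","properties":{"dp":{"type":"array"},"rot":{"type":"array"},"hand":{"type":"number"}},"required":["dp","rot"]}

```bash
mkdir -p pics
cat > h.py <<'E'
import numpy as np, cv2
from bench import manip
from scipy.spatial.transform import Rotation as R
def snap(name,fn=None):
    o=manip.get_obs(); im,d=manip.get_image(name); c=manip.calibration(name)
    K=np.array(c["camera_matrix"])
    if name=="wrist":
        T=np.eye(4);T[:3,:3]=R.from_euler('xyz',o["orientation"],degrees=True).as_matrix();T[:3,3]=o["position"]
        T=T@np.array(c["T_tool_cam"])
    else:
        T=np.eye(4);T[:3,:3]=R.from_euler('xyz',c["orientation"],degrees=True).as_matrix();T[:3,3]=c["xyz"]
    v,u=np.mgrid[:480,:640]
    P=np.stack([(u-K[0,2])/K[0,0]*d,(v-K[1,2])/K[1,1]*d,d],-1)@T[:3,:3].T+T[:3,3]
    P[d==0]=np.nan
    if fn: cv2.imwrite('pics/'+fn,im[:,:,::-1])
    return im,d,P,K,T
E
python3 - <<'E'
from h import *
for n in("top","side"):
    im,d,P,K,T=snap(n,n+'1.png'); np.save(n+'P.npy',P); print(n,T.round(2),K)
print(manip.get_obs()); print(manip.calibration("wrist"))
E
```

```text
top [[ 3.0000e-02 -9.8000e-01  2.1000e-01  1.8670e+02]
 [-1.0000e+00 -3.0000e-02  0.0000e+00 -7.5690e+01]
 [ 1.0000e-02 -2.1000e-01 -9.8000e-01  1.3806e+03]
 [ 0.0000e+00  0.0000e+00  0.0000e+00  1.0000e+00]] [[597.4629708    0.         311.62293015]
 [  0.         597.4629708  234.11109672]
 [  0.           0.           1.        ]]
side [[ 8.4000e-01 -2.6000e-01  4.7000e-01 -2.6490e+01]
 [-5.4000e-01 -3.7000e-01  7.6000e-01 -8.7736e+02]
 [-3.0000e-02 -8.9000e-01 -4.5000e-01  5.2169e+02]
 [ 0.0000e+00  0.0000e+00  0.0000e+00  1.0000e+00]] [[487.47267958   0.         325.09499999]
 [  0.         487.47267958 235.3850235 ]
 [  0.           0.           1.        ]]
{'time_s': 0.1, 'qpos': array([ 6.99129476e+01,  6.67017221e+00,  8.26312781e+01,  3.47694962e-05,
        9.07569006e+01, -2.16607103e+00]), 'dq': array([ 0.02921766, -0.05410634, -0.06119916, -0.00088112, -0.00982146,
        0.06330724]), 'effort': array([ 1.67642287e-03, -7.22898960e+01, -6.23869944e+01,  7.81864836e-02,
        2.26812396e-02, -5.28606347e-05]), 'position': array([207.6493284 , 642.07372077, 218.00011847]), 'orientation': array([-1.79941692e+02, -2.24017779e-03,  1.62079018e+02]), 'ft_force': array([-0.57001054, -0.00506603,  0.63397857]), 'ft_torque': array([-0.01278315, -0.07108629,  0.00901051]), 'finger_force': 0.0, 'grip_width': 1.0007575470154157}
{'camera_matrix': array([[358.01357813,   0.        , 321.74748163],
       [  0.        , 358.01357813, 238.55829587],
       [  0.        ,   0.        ,   1.        ]]), 'T_tool_cam': array([[-2.04400628e-04, -9.63625791e-01, -2.67255109e-01,
         7.52222258e+01],
       [ 9.99999685e-01, -4.02049769e-04,  6.84832421e-04,
        -4.22389564e-01],
       [-7.67372038e-04, -2.67254884e-01,  9.63625569e-01,
        -1.66384414e+02],
       [ 0.00000000e+00,  0.00000000e+00,  0.00000000e+00,
         1.00000000e+00]])}
```

View pics/top1.png

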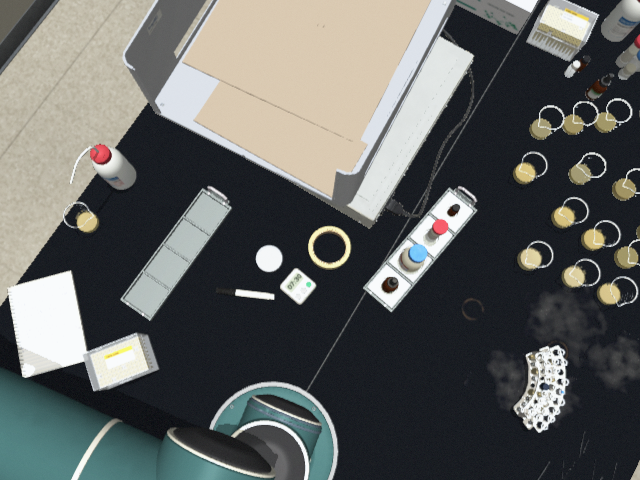

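View pics/side1.png

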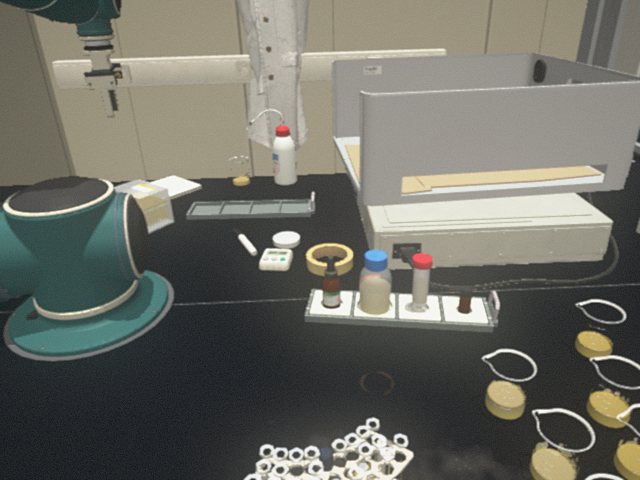

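Top view: the full rack is on the right with its loop at (465,195). From the loop it holds the vial (453,210), tube (439,228), bottle (415,255) and dropper (390,285). The empty rack is on the left, with its loop at (217,195) and its far end at (137,305). So vial→4, tube→3, bottle→2, dropper→1.

Run:
```python
from h import *
im,d,P,K,T=snap("top")
hsv=cv2.cvtColor(im,cv2.COLOR_RGB2HSV)
v,u=np.mgrid[:480,:640]
def poly(pts):
    m=np.zeros((480,640),np.uint8); cv2.fillPoly(m,[np.array(pts)],1); return m>0
# intersect pixels with plane z=h
def plane(h):
    r=np.stack([(u-K[0,2])/K[0,0],(v-K[1,2])/K[1,1],np.ones(u.shape)],-1)@T[:3,:3].T
    return T[:3,3]+r*((h-T[2,3])/r[...,2])[...,None]
for n,pg,c0 in(("full",[(355,290),(455,178),(488,200),(392,320)],None),("empty",[(112,298),(203,180),(240,200),(152,328)],None)):
    m=poly(pg)&(hsv[...,2]>75)
    Q=plane(12)[m][:,:2].astype(np.float32)
    z=P[m][:,2]; print(n,m.sum(),np.nanpercentile(z,[5,50,95]))
    rect=cv2.minAreaRect(Q); print(rect, cv2.boxPoints(rect).round(1).tolist())
    Qd=P[m&(np.abs(P[...,2]-10)<12)][:,:2].astype(np.float32); print(' depth',cv2.minAreaRect(Qd))
# things: high points in full rack
pg=poly([(355,290),(400,200),(455,178),(488,200),(392,320)])
for n,lo in(("z>35",40),("z>90",95)):
    m=pg&(P[...,2]>lo)
    k,l,s,c=cv2.connectedComponentsWithStats(m.astype(np.uint8))
    for i in range(1,k):
        if s[i,4]>8: q=P[l==i]; print(n,s[i],c[i].round(),np.median(q,0).round(1),q[:,2].max().round(1))
```

```text
full 5038 [  3.10650619  15.12788261 115.3934915 ]
((461.5197448730469, -330.6789245605469), (93.28689575195312, 359.724609375), 50.3426399230957) [[293.29998779296875, -251.8000030517578], [570.2000122070312, -481.3999938964844], [629.7999877929688, -409.6000061035156], [352.79998779296875, -180.0]]
 depth ((466.0517883300781, -334.58807373046875), (93.83824157714844, 356.12738037109375), 50.350547790527344)
empty 5308 [-0.40383018  5.24666185 16.48591804]
((436.6859436035156, 233.22244262695312), (88.10963439941406, 337.3009033203125), 57.6387939453125) [[270.6000061035156, 286.29998779296875], [555.5999755859375, 105.69999694824219], [602.7000122070312, 180.1999969482422], [317.79998779296875, 360.70001220703125]]
 depth ((438.40106201171875, 234.1527557373047), (93.52310180664062, 339.2874450683594), 57.62322998046875)
z>35 [459 187  17  14  55] [467. 193.] [ 583.8 -434.5   43.3] 52.1
z>35 [393 203  27  15 150] [403. 212.] [ 526.8 -276.9   64.2] 73.3
z>35 [450 204  10  10  71] [455. 208.] [ 543.  -402.2   55.6] 62.7
z>35 [428 219  20  21 284] [438. 229.] [ 481.  -351.2  113.4] 121.9
z>35 [400 244  27  28 581] [413. 257.] [ 418.  -298.2   91.7] 125.2
z>35 [383 277  16  15 186] [390. 284.] [ 360.9 -250.3   76.5] 111.9
z>90 [432 219  16  17 207] [440. 227.] [ 483.9 -353.8  114.6] 121.9
z>90 [408 244  19  20 286] [417. 254.] [ 424.1 -303.6  116.4] 125.2
z>90 [390 278   8   7  41] [394. 281.] [ 363.9 -254.4  106.4] 111.9
```

```bash
cat >> h.py <<'E'
def go(x,y,z,yaw,k=None):
    "total tool-axes shift (mm) and turn to target; rows k"
    o=manip.get_obs(); Rt=R.from_euler('xyz',o["orientation"],degrees=True)
    d=Rt.inv().apply(np.array([x,y,z])-o["position"])
    rv=(Rt.inv()*R.from_euler('xyz',[180,0,yaw],degrees=True)).as_rotvec(degrees=True)
    n=k or int(np.ceil(max(np.abs(d).max()/30,np.abs(rv).max()/6)))
    print('from',o["position"].round(1),o["orientation"].round(1),'n',n,'dp',(d/30/n).round(3).tolist(),'rot',(rv/6/n).round(3).tolist())
E
python3 - <<'E'
from h import *
P=np.load('topP.npy')
q=P[P[...,2]>130]; q=q[(q[:,1]<550)]
# obstacles >130mm, grid summary, x<800
q=q[(q[:,0]>150)&(q[:,0]<900)]
for y0 in range(-500,550,50):
    s=q[(q[:,1]>=y0)&(q[:,1]<y0+50)]
    if len(s)>3: i=s[:,0].argmin(); print(y0,'minx',s[i].round(),'maxz',s[:,2].max().round())
q=P[(P[...,2]>60)&(P[...,2]<500)];q=q[(q[:,0]>400)&(q[:,0]<650)&(q[:,1]>300)&(q[:,1]<500)];print(q.min(0),q.max(0))
go(380,270,250,147.6,18)
E
```

```text
-350 minx [ 812. -301.  347.] maxz 354.0
-300 minx [ 710. -250.  325.] maxz 357.0
-250 minx [ 611. -202.  348.] maxz 356.0
-200 minx [ 523. -150.  252.] maxz 356.0
-150 minx [ 519. -141.  207.] maxz 355.0
-100 minx [ 535. -100.  156.] maxz 156.0
-50 minx [560. -48. 150.] maxz 152.0
0 minx [584.   1. 147.] maxz 155.0
50 minx [610.  51. 147.] maxz 154.0
100 minx [633. 100. 149.] maxz 155.0
150 minx [657. 152. 149.] maxz 156.0
200 minx [682. 203. 151.] maxz 354.0
250 minx [150. 298. 570.] maxz 572.0
300 minx [150. 304. 575.] maxz 583.0
350 minx [585. 398. 221.] maxz 225.0
400 minx [539. 428. 189.] maxz 223.0
[470.03821183 349.62008819  60.16561257] [643.48227303 484.82090081 225.37331592]
from [207.7 642.1 218.1] [-180.    -0.   162.1] n 18 dp [-0.516, -0.557, -0.059] rot [-0.0, 0.0, 0.134]
```

>>> servo_tool:
  dp:
    - [-0.515,-0.557,-0.06]
    - [-0.515,-0.557,-0.06]
    - [-0.515,-0.557,-0.06]
    - [-0.515,-0.557,-0.06]
    - [-0.515,-0.557,-0.06]
    - [-0.515,-0.557,-0.06]
    - [-0.515,-0.557,-0.06]
    - [-0.515,-0.557,-0.06]
    - [-0.515,-0.557,-0.06]
    - [-0.515,-0.557,-0.06]
    - [-0.515,-0.557,-0.06]
    - [-0.515,-0.557,-0.06]
    - [-0.515,-0.557,-0.06]
    - [-0.515,-0.557,-0.06]
    - [-0.515,-0.557,-0.06]
    - [-0.515,-0.557,-0.06]
    - [-0.515,-0.557,-0.06]
    - [-0.515,-0.557,-0.06]
    - [0,0,0]
    - [0,0,0]
  rot:
    - [0,0,0.134]
    - [0,0,0.134]
    - [0,0,0.134]
    - [0,0,0.134]
    - [0,0,0.134]
    - [0,0,0.134]
    - [0,0,0.134]
    - [0,0,0.134]
    - [0,0,0.134]
    - [0,0,0.134]
    - [0,0,0.134]
    - [0,0,0.134]
    - [0,0,0.134]
    - [0,0,0.134]
    - [0,0,0.134]
    - [0,0,0.134]
    - [0,0,0.134]
    - [0,0,0.134]
    - [0,0,0]
    - [0,0,0]
  hand: 1

```text
time_s: 2.65
position: [333.9, 253.7, 251.0]
orientation: [180.0, -0.0, 147.6]
ft_force: [-0.3, 0.0, -0.7]
grip_width: 0.997
finger_force: 0.0
```

Run:
```python
from h import *
im,d,P,K,T=snap("wrist","w1.png"); np.save('w1.npy',P)
e=np.array([.845,-.535])
m=(np.abs(P[...,2]-9)<10)&(np.hypot(P[...,0]-430,P[...,1]-238)<190)
v=cv2.cvtColor(im,cv2.COLOR_RGB2HSV)[...,2]
m&=v>75
k,l,s,c=cv2.connectedComponentsWithStats(m.astype(np.uint8)); i=1+s[1:,4].argmax(); m=l==i
r=cv2.minAreaRect(P[m][:,:2].astype(np.float32)); print(s[i],r,cv2.boxPoints(r))
print(np.percentile(P[m][:,2],[5,25,50,75,95]))
q=P[(P[...,2]>25)&(P[...,2]<60)&(np.hypot(P[...,0]-570,P[...,1]-149)<40)];print(len(q),np.median(q,0) if len(q) else '')
# to full rack view
go(400,0,250,147.6-3.6,None)
```

```text
[  317   144    78   201 13831] ((402.54339599609375, 256.22088623046875), (88.79466247558594, 253.4484100341797), 57.7712287902832) [[271.66702 286.24622]
 [486.06546 151.08191]
 [533.4198  226.19556]
 [319.02133 361.35986]]
[ 3.019154    3.86410733  4.48574329  5.28203901 14.60631421]
333 [569.07105289 147.94498268  42.57113276]
from [333.8 253.9 250.9] [-180.    -0.   147.6] n 7 dp [-0.914, -0.853, 0.004] rot [-0.0, -0.0, 0.086]
```

View pics/w1.png

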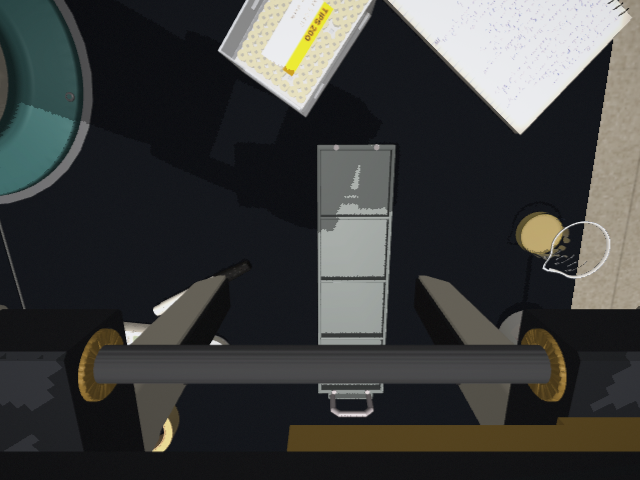

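Wrist view: the empty rack is clear. Its near edge is at rows ~145, columns 318–395, and the loop is at (350,405). Next, the full rack.

```bash
cat >> h.py <<'E'
def path(pts,step=30.,p0=None,yaw0=None):
    "each pt x,y,z,yaw: rows n, dp, rot; turning about half-way frame"
    o=manip.get_obs(); p=o["position"] if p0 is None else np.array(p0); Rt=R.from_euler('xyz',o["orientation"],degrees=True)
    print('from',p.round(1),o["orientation"].round(1),'t',round(o["time_s"],1))
    for x,y,z,w in pts:
        Rn=R.from_euler('xyz',[180,0,w],degrees=True); rv=(Rt.inv()*Rn).as_rotvec(degrees=True)
        d0=np.array([x,y,z])-p; n=int(np.ceil(max(np.abs(Rt.inv().apply(d0)).max()/step,np.abs(rv).max()/6,1)))
        A=[Rt*R.from_rotvec(rv*(i/n),degrees=True) for i in range(n)]
        M=sum(a.as_matrix() for a in A)/n; d=np.linalg.solve(M,d0/n)
        print((x,y,z,w),'rows',n,'dp',(d/30).round(3).tolist(),'rot',(rv/6/n).round(3).tolist())
        p=np.array([x,y,z]);Rt=Rn
E
python3 - <<'E'
from h import *
path([(390,0,270,143),(370,-180,270,140.4),(500,-350,270,140.4)],28)
E
```

```text
from [333.8 253.9 250.9] [-180.    -0.   147.6] t 2.7
(390, 0, 270, 143) rows 7 dp [-0.903, -0.848, -0.091] rot [-0.0, -0.0, 0.11]
(370, -180, 270, 140.4) rows 6 dp [-0.529, -0.856, -0.0] rot [0.0, -0.0, 0.072]
(500, -350, 270, 140.4) rows 8 dp [-0.869, -0.201, -0.0] rot [0.0, 0.0, 0.0]
```

>>> servo_tool:
  dp:
    - [-0.9,-0.85,-0.09]
    - [-0.9,-0.85,-0.09]
    - [-0.9,-0.85,-0.09]
    - [-0.9,-0.85,-0.09]
    - [-0.9,-0.85,-0.09]
    - [-0.9,-0.85,-0.09]
    - [-0.9,-0.85,-0.09]
    - [-0.53,-0.86,0]
    - [-0.53,-0.86,0]
    - [-0.53,-0.86,0]
    - [-0.53,-0.86,0]
    - [-0.53,-0.86,0]
    - [-0.53,-0.86,0]
  rot:
    - [0,0,0.11]
    - [0,0,0.11]
    - [0,0,0.11]
    - [0,0,0.11]
    - [0,0,0.11]
    - [0,0,0.11]
    - [0,0,0.11]
    - [0,0,0.072]
    - [0,0,0.072]
    - [0,0,0.072]
    - [0,0,0.072]
    - [0,0,0.072]
    - [0,0,0.072]

```text
time_s: 4.32
position: [368.9, -181.5, 269.8]
orientation: [180.0, -0.0, 140.4]
ft_force: [0.8, -0.3, 0.2]
grip_width: 0.998
finger_force: 0.0
```

>>> servo_tool:
  dp:
    - [-0.87,-0.2,0]
    - [-0.87,-0.2,0]
    - [-0.87,-0.2,0]
    - [-0.87,-0.2,0]
    - [-0.87,-0.2,0]
    - [-0.87,-0.2,0]
    - [-0.87,-0.2,0]
    - [-0.87,-0.2,0]
    - [0,0,0]
    - [0,0,0]
  rot:
    - [0,0,0]
    - [0,0,0]
    - [0,0,0]
    - [0,0,0]
    - [0,0,0]
    - [0,0,0]
    - [0,0,0]
    - [0,0,0]
    - [0,0,0]
    - [0,0,0]

```text
time_s: 5.58
position: [499.2, -350.4, 269.6]
orientation: [180.0, -0.0, 140.4]
ft_force: [0.1, 0.8, 0.3]
grip_width: 0.999
finger_force: 0.0
```

Run:
```python
from h import *
im,d,P,K,T=snap("wrist","w2.png"); np.save('w2.npy',P)
# caps/tops: from top-height slices
for n,c,lo,hi,r in(("dropper",(362,-252),95,118,25),("bottle",(422,-302),104,125,35),("tube",(482,-352),104,122,30),("vial",(543,-402),48,62,25),("ins",(362,-252),11,19,60)):
    m=(np.hypot(P[...,0]-c[0],P[...,1]-c[1])<r)&(P[...,2]>lo)&(P[...,2]<hi)
    q=P[m]
    if len(q)>5: 
        print(n,len(q),q.mean(0).round(1),cv2.minEnclosingCircle(q[:,:2].astype(np.float32)))
v=cv2.cvtColor(im,cv2.COLOR_RGB2HSV)[...,2]
m=(np.abs(P[...,2]-10)<9)&(v>75)&(np.hypot(P[...,0]-452,P[...,1]+327)<190)
k,l,s,c=cv2.connectedComponentsWithStats(m.astype(np.uint8)); i=1+s[1:,4].argmax(); m=l==i
r=cv2.minAreaRect(P[m][:,:2].astype(np.float32)); print(s[i],r,cv2.boxPoints(r))
```

```text
dropper 303 [ 367.4 -257.   106.7] ((365.9399108886719, -256.1069030761719), 7.429370403289795)
bottle 1704 [ 425.7 -305.8  117.2] ((425.724365234375, -306.0202941894531), 19.505239486694336)
tube 1083 [ 485.2 -354.8  114.9] ((485.9328308105469, -355.6104736328125), 16.977901458740234)
vial 221 [ 544.8 -404.2   56.2] ((545.6168212890625, -405.2406311035156), 9.133407592773438)
ins 4965 [ 366.6 -256.4   14.9] ((363.75830078125, -253.96754455566406), 57.95168685913086)
[  270     9    82   291 15521] ((459.9951477050781, -333.2818298339844), (87.41990661621094, 329.61328125), 50.49287796020508) [[ 305.0322  -262.1603 ]
 [ 559.3439  -471.85178]
 [ 614.9581  -404.40335]
 [ 360.64642 -194.71188]]
```

View pics/w2.png

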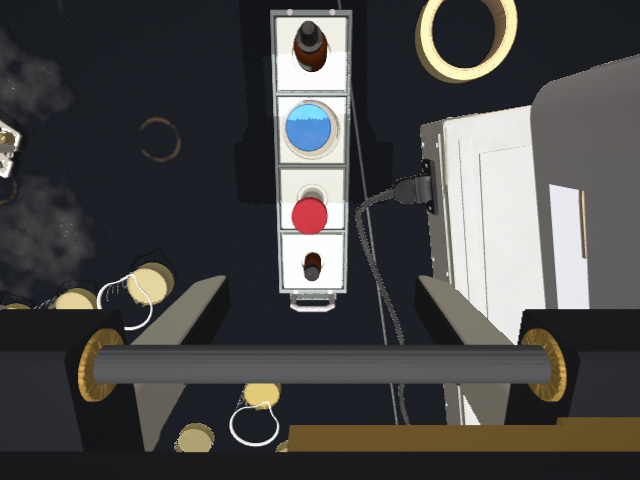

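Wrist view: the dropper at (310,45), bottle (308,127), tube (310,215) and vial (312,267) all stand upright. Their measured top radii and heights match the sizes given. Dropper first.

Run:
```python
from h import *
path([(366,-256,160,140.3),(366,-256,38,140.3)],25)
```

```text
from [ 499.  -350.3  269.9] [180.   -0.  140.4] t 5.6
(366, -256, 160, 140.3) rows 7 dp [0.774, -0.058, 0.523] rot [0.0, -0.0, 0.003]
(366, -256, 38, 140.3) rows 5 dp [0.0, -0.0, 0.813] rot [0.0, 0.0, 0.0]
```

>>> servo_tool:
  dp:
    - [0.774,-0.058,0.523]
    - [0.774,-0.058,0.523]
    - [0.774,-0.058,0.523]
    - [0.774,-0.058,0.523]
    - [0.774,-0.058,0.523]
    - [0.774,-0.058,0.523]
    - [0.774,-0.058,0.523]
    - [0,0,0]
    - [0,0,0.81]
    - [0,0,0.81]
    - [0,0,0.81]
    - [0,0,0.6]
    - [0,0,0.6]
    - [0,0,0.44]
    - [0,0,0]
    - [0,0,0]
  rot:
    - [0,0,0]
    - [0,0,0]
    - [0,0,0]
    - [0,0,0]
    - [0,0,0]
    - [0,0,0]
    - [0,0,0]
    - [0,0,0]
    - [0,0,0]
    - [0,0,0]
    - [0,0,0]
    - [0,0,0]
    - [0,0,0]
    - [0,0,0]
    - [0,0,0]
    - [0,0,0]

```text
time_s: 7.62
position: [366.3, -257.0, 38.6]
orientation: [-180.0, 0.0, 140.4]
ft_force: [0.4, 0.0, -0.2]
grip_width: 1.001
finger_force: 0.0
```

>>> servo_tool:
  dp:
    - [0,0,0]
    - [0,0,0]
    - [0,0,0]
    - [0,0,0]
    - [0,0,0]
    - [0,0,0]
    - [0,0,0]
    - [0,0,0]
  rot:
    - [0,0,0]
    - [0,0,0]
    - [0,0,0]
    - [0,0,0]
    - [0,0,0]
    - [0,0,0]
    - [0,0,0]
    - [0,0,0]
  hand: 0

```text
time_s: 8.62
position: [366.0, -256.8, 38.0]
orientation: [-180.0, -0.0, 140.4]
ft_force: [-0.5, -0.2, 1.0]
grip_width: 0.34
finger_force: 30.0
```

Run:
```python
from h import *
path([(366,-256,118,140.3),(375,-120,118,140.3),(390,0,118,144),(529,175,118,147.7),(529,175,35.5,147.7)],25)
```

```text
from [ 366.  -256.8   38. ] [-180.    -0.   140.4] t 8.6
(366, -256, 118, 140.3) rows 4 dp [0.004, 0.005, -0.667] rot [-0.0, -0.0, 0.004]
(375, -120, 118, 140.3) rows 5 dp [0.533, 0.736, 0.0] rot [0.0, 0.0, 0.0]
(390, 0, 118, 144) rows 5 dp [0.416, 0.69, 0.0] rot [-0.0, 0.0, -0.123]
(529, 175, 118, 147.7) rows 9 dp [-0.059, 0.826, 0.0] rot [0.0, 0.0, -0.069]
(529, 175, 35.5, 147.7) rows 4 dp [-0.0, -0.0, 0.688] rot [0.0, 0.0, 0.0]
```

>>> servo_tool:
  dp:
    - [0,0,-0.3]
    - [0,0,-0.67]
    - [0,0,-0.67]
    - [0,0,-0.67]
    - [0,0,-0.36]
    - [0.53,0.74,0]
    - [0.53,0.74,0]
    - [0.53,0.74,0]
    - [0.53,0.74,0]
    - [0.53,0.74,0]
    - [0.416,0.69,0]
    - [0.416,0.69,0]
    - [0.416,0.69,0]
    - [0.416,0.69,0]
    - [0.416,0.69,0]
  rot:
    - [0,0,0]
    - [0,0,0]
    - [0,0,0]
    - [0,0,0]
    - [0,0,0]
    - [0,0,0]
    - [0,0,0]
    - [0,0,0]
    - [0,0,0]
    - [0,0,0]
    - [0,0,-0.123]
    - [0,0,-0.123]
    - [0,0,-0.123]
    - [0,0,-0.123]
    - [0,0,-0.123]

```text
time_s: 10.5
position: [390.3, 0.1, 118.1]
orientation: [-180.0, -0.0, 144.1]
ft_force: [0.7, -0.0, 0.2]
grip_width: 0.347
finger_force: 30.0
```

>>> servo_tool:
  dp:
    - [-0.06,0.826,0]
    - [-0.06,0.826,0]
    - [-0.06,0.826,0]
    - [-0.06,0.826,0]
    - [-0.06,0.826,0]
    - [-0.06,0.826,0]
    - [-0.06,0.826,0]
    - [-0.06,0.826,0]
    - [-0.06,0.5,0]
    - [0,0.3,0]
    - [0,0,0]
    - [0,0,0]
  rot:
    - [0,0,-0.069]
    - [0,0,-0.069]
    - [0,0,-0.069]
    - [0,0,-0.069]
    - [0,0,-0.069]
    - [0,0,-0.069]
    - [0,0,-0.069]
    - [0,0,-0.069]
    - [0,0,-0.069]
    - [0,0,0]
    - [0,0,0]
    - [0,0,0]

```text
time_s: 12.0
position: [528.5, 173.5, 118.1]
orientation: [-180.0, 0.0, 147.8]
ft_force: [0.2, -0.3, -0.4]
grip_width: 0.347
finger_force: 30.0
```

Run:
```python
from h import *
print(manip.get_obs()["grip_width"])
path([(529,175,60,147.7),(529,175,36,147.7)],10)
```

```text
0.34655311146489093
from [528.5 173.5 118.1] [-180.     0.   147.8] t 12.0
(529, 175, 60, 147.7) rows 6 dp [0.002, 0.009, 0.323] rot [-0.0, 0.0, 0.003]
(529, 175, 36, 147.7) rows 3 dp [-0.0, -0.0, 0.267] rot [0.0, 0.0, 0.0]
```

>>> servo_tool:
  dp:
    - [0,0.05,0.6]
    - [0,0,0.6]
    - [0,0,0.6]
    - [0,0,0.4]
    - [0,0,0.2]
    - [0,0,0.1]
    - [0,0,0.1]
    - [0,0,0.06]
    - [0,0,0.05]
    - [0,0,0.04]
    - [0,0,0]
    - [0,0,0]
  rot:
    - [0,0,0]
    - [0,0,0]
    - [0,0,0]
    - [0,0,0]
    - [0,0,0]
    - [0,0,0]
    - [0,0,0]
    - [0,0,0]
    - [0,0,0]
    - [0,0,0]
    - [0,0,0]
    - [0,0,0]

```text
time_s: 13.5
position: [529.6, 175.1, 35.7]
orientation: [180.0, 0.0, 147.8]
ft_force: [-0.6, -1.0, -1.2]
grip_width: 0.344
finger_force: 30.0
```

>>> servo_tool:
  dp:
    - [0,0,0.03]
    - [0,0,0]
    - [0,0,0]
  rot:
    - [0,0,0]
    - [0,0,0]
    - [0,0,0]

```text
time_s: 13.88
position: [529.8, 175.2, 35.0]
orientation: [180.0, 0.0, 147.8]
ft_force: [0.6, 0.2, 3.6]
grip_width: 0.346
finger_force: 30.0
```

Touched down (Fz 3.6 N). Release and retreat.

>>> servo_tool:
  dp:
    - [0,0,0]
    - [0,0,0]
    - [0,0,0]
    - [0,0,0]
    - [0,0,-0.3]
    - [0,0,-0.8]
    - [0,0,-0.9]
    - [0,0,-0.9]
    - [0,0,-0.9]
    - [0,0,-0.7]
    - [0,0,0]
    - [0,0,0]
  rot:
    - [0,0,0]
    - [0,0,0]
    - [0,0,0]
    - [0,0,0]
    - [0,0,0]
    - [0,0,0]
    - [0,0,0]
    - [0,0,0]
    - [0,0,0]
    - [0,0,0]
    - [0,0,0]
    - [0,0,0]
  hand: 1

```text
time_s: 15.38
position: [529.3, 175.0, 168.7]
orientation: [-180.0, -0.0, 147.8]
ft_force: [0.1, 0.5, -0.6]
grip_width: 0.997
finger_force: 0.0
```

Run:
```python
from h import *
path([(390,0,170,143),(370,-160,170,140.3),(426,-306,170,140.3),(426,-306,41,140.3)],28)
```

```text
from [529.3 175.  168.7] [-180.    -0.   147.8] t 15.4
(390, 0, 170, 143) rows 8 dp [0.069, -0.93, -0.005] rot [-0.001, -0.001, 0.1]
(370, -160, 170, 140.3) rows 5 dp [-0.553, -0.922, -0.0] rot [0.0, -0.0, 0.09]
(426, -306, 170, 140.3) rows 5 dp [-0.909, -0.51, -0.0] rot [0.0, 0.0, 0.0]
(426, -306, 41, 140.3) rows 5 dp [0.0, -0.0, 0.86] rot [0.0, 0.0, 0.0]
```

>>> servo_tool:
  dp:
    - [0.07,-0.93,0]
    - [0.07,-0.93,0]
    - [0.07,-0.93,0]
    - [0.07,-0.93,0]
    - [0.07,-0.93,0]
    - [0.07,-0.93,0]
    - [0.07,-0.93,0]
    - [0.07,-0.93,0]
    - [-0.55,-0.92,0]
    - [-0.55,-0.92,0]
    - [-0.55,-0.92,0]
    - [-0.55,-0.92,0]
    - [-0.55,-0.92,0]
    - [-0.91,-0.51,0]
    - [-0.91,-0.51,0]
    - [-0.91,-0.51,0]
    - [-0.91,-0.51,0]
    - [-0.91,-0.51,0]
    - [0,0,0]
    - [0,0,0]
  rot:
    - [0,0,0.1]
    - [0,0,0.1]
    - [0,0,0.1]
    - [0,0,0.1]
    - [0,0,0.1]
    - [0,0,0.1]
    - [0,0,0.1]
    - [0,0,0.1]
    - [0,0,0.09]
    - [0,0,0.09]
    - [0,0,0.09]
    - [0,0,0.09]
    - [0,0,0.09]
    - [0,0,0]
    - [0,0,0]
    - [0,0,0]
    - [0,0,0]
    - [0,0,0]
    - [0,0,0]
    - [0,0,0]

```text
time_s: 17.88
position: [425.6, -304.7, 168.7]
orientation: [180.0, -0.1, 140.3]
ft_force: [1.9, 0.1, 0.2]
grip_width: 0.999
finger_force: 0.0
```

Run:
```python
from h import *
path([(426,-306,170,140.3),(426,-306,41,140.3)],20)
im,d,P,K,T=snap("top","t2.png")
im2=snap("side","s2.png")
```

```text
from [ 425.6 -304.7  168.7] [ 1.800e+02 -1.000e-01  1.403e+02] t 17.9
(426, -306, 170, 140.3) rows 1 dp [-0.036, -0.024, -0.042] rot [0.0, -0.016, 0.0]
(426, -306, 41, 140.3) rows 7 dp [0.0, -0.0, 0.614] rot [0.0, 0.0, 0.0]
```

View pics/s2.png

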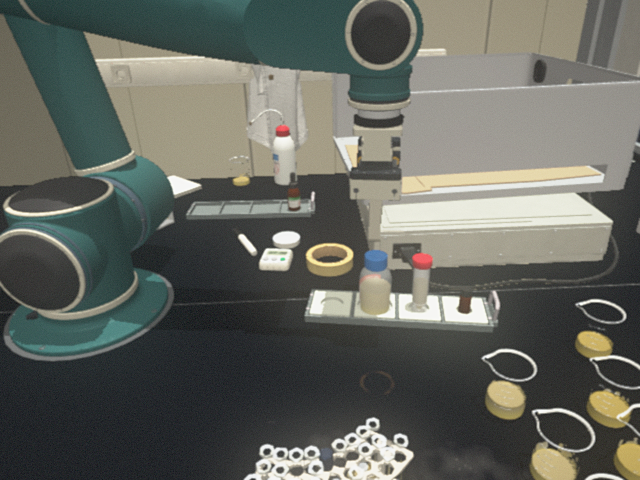

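The dropper stands upright in pocket 1 of the empty rack at (294,195). The bottle (376,285), tube (421,285) and vial (465,303) haven't moved. Now the bottle.

>>> servo_tool:
  dp:
    - [-0.02,0,0.6]
    - [0,0,0.6]
    - [0,0,0.6]
    - [0,0,0.6]
    - [0,0,0.6]
    - [0,0,0.6]
    - [0,0,0.4]
    - [0,0,0.24]
    - [0,0,0]
    - [0,0,0]
  rot:
    - [0,0,0]
    - [0,0,0]
    - [0,0,0]
    - [0,0,0]
    - [0,0,0]
    - [0,0,0]
    - [0,0,0]
    - [0,0,0]
    - [0,0,0]
    - [0,0,0]

```text
time_s: 19.23
position: [426.8, -305.9, 43.1]
orientation: [180.0, 0.0, 140.3]
ft_force: [-0.3, 0.2, -0.6]
grip_width: 0.997
finger_force: 0.0
```

>>> servo_tool:
  dp:
    - [0,0,0]
    - [0,0,0]
    - [0,0,0]
    - [0,0,0]
    - [0,0,0]
    - [0,0,0]
  rot:
    - [0,0,0]
    - [0,0,0]
    - [0,0,0]
    - [0,0,0]
    - [0,0,0]
    - [0,0,0]
  hand: 0

```text
time_s: 19.98
position: [426.5, -305.7, 42.6]
orientation: [-180.0, -0.0, 140.3]
ft_force: [-1.3, 0.0, -0.3]
grip_width: 0.585
finger_force: 30.0
```

Run:
```python
from h import *
p=manip.get_obs()["position"]; z=p[2]+75
path([(p[0],p[1],z,140.3),(370,-160,z,140.3),(390,0,z,144),(463,216.7,z,147.7)],22)
```

```text
from [ 426.5 -305.7   42.6] [-180.    -0.   140.3] t 20.0
(np.float64(426.5150232973004), np.float64(-305.67178614602295), np.float64(117.55188125757832), 140.3) rows 4 dp [0.0, -0.0, -0.625] rot [-0.0, -0.0, 0.0]
(370, -160, np.float64(117.55188125757832), 140.3) rows 7 dp [0.65, 0.362, 0.0] rot [0.0, 0.0, 0.0]
(390, 0, np.float64(117.55188125757832), 144) rows 7 dp [0.395, 0.658, 0.0] rot [-0.0, 0.0, -0.088]
(463, 216.7, np.float64(117.55188125757832), 147.7) rows 10 dp [0.207, 0.734, 0.0] rot [0.0, 0.0, -0.062]
```

>>> servo_tool:
  dp:
    - [0,0,-0.3]
    - [0,0,-0.6]
    - [0,0,-0.65]
    - [0,0,-0.65]
    - [0,0,-0.3]
    - [0.65,0.36,0]
    - [0.65,0.36,0]
    - [0.65,0.36,0]
    - [0.65,0.36,0]
    - [0.65,0.36,0]
    - [0.65,0.36,0]
    - [0.65,0.36,0]
    - [0.395,0.66,0]
    - [0.395,0.66,0]
    - [0.395,0.66,0]
    - [0.395,0.66,0]
    - [0.395,0.66,0]
    - [0.395,0.66,0]
    - [0.395,0.66,0]
  rot:
    - [0,0,0]
    - [0,0,0]
    - [0,0,0]
    - [0,0,0]
    - [0,0,0]
    - [0,0,0]
    - [0,0,0]
    - [0,0,0]
    - [0,0,0]
    - [0,0,0]
    - [0,0,0]
    - [0,0,0]
    - [0,0,-0.088]
    - [0,0,-0.088]
    - [0,0,-0.088]
    - [0,0,-0.088]
    - [0,0,-0.088]
    - [0,0,-0.088]
    - [0,0,-0.088]

```text
time_s: 22.35
position: [389.9, 0.7, 117.7]
orientation: [-180.0, 0.0, 144.0]
ft_force: [0.4, -0.5, -2.5]
grip_width: 0.588
finger_force: 30.0
```

>>> servo_tool:
  dp:
    - [0.207,0.734,0]
    - [0.207,0.734,0]
    - [0.207,0.734,0]
    - [0.207,0.734,0]
    - [0.207,0.734,0]
    - [0.207,0.734,0]
    - [0.207,0.734,0]
    - [0.207,0.734,0]
    - [0.207,0.734,0]
    - [0.11,0.4,0]
    - [0.1,0.33,0]
    - [0,0,0]
    - [0,0,0]
  rot:
    - [0,0,-0.062]
    - [0,0,-0.062]
    - [0,0,-0.062]
    - [0,0,-0.062]
    - [0,0,-0.062]
    - [0,0,-0.062]
    - [0,0,-0.062]
    - [0,0,-0.062]
    - [0,0,-0.062]
    - [0,0,-0.062]
    - [0,0,0]
    - [0,0,0]
    - [0,0,0]

```text
time_s: 23.98
position: [462.6, 216.3, 117.5]
orientation: [-180.0, 0.0, 147.7]
ft_force: [0.1, -0.4, -3.2]
grip_width: 0.582
finger_force: 30.0
```

Run:
```python
from h import *
print(manip.get_obs()["grip_width"])
path([(463,216.7,41,147.7)],15)
```

```text
0.5817196044868794
from [462.6 216.3 117.5] [-180.     0.   147.7] t 24.0
(463, 216.7, 41, 147.7) rows 6 dp [-0.001, 0.003, 0.425] rot [-0.0, 0.0, 0.0]
```

>>> servo_tool:
  dp:
    - [0,0,0.5]
    - [0,0,0.6]
    - [0,0,0.6]
    - [0,0,0.4]
    - [0,0,0.2]
    - [0,0,0.1]
    - [0,0,0.07]
    - [0,0,0.05]
    - [0,0,0.04]
    - [0,0,0.03]
    - [0,0,0]
    - [0,0,0]
  rot:
    - [0,0,0]
    - [0,0,0]
    - [0,0,0]
    - [0,0,0]
    - [0,0,0]
    - [0,0,0]
    - [0,0,0]
    - [0,0,0]
    - [0,0,0]
    - [0,0,0]
    - [0,0,0]
    - [0,0,0]

```text
time_s: 25.48
position: [462.7, 216.7, 39.9]
orientation: [180.0, 0.0, 147.7]
ft_force: [0.4, 0.1, -1.7]
grip_width: 0.587
finger_force: 30.0
```

>>> servo_tool:
  dp:
    - [0,0,0.02]
    - [0,0,0.02]
    - [0,0,0]
    - [0,0,0]
  rot:
    - [0,0,0]
    - [0,0,0]
    - [0,0,0]
    - [0,0,0]

```text
time_s: 25.98
position: [462.8, 216.7, 39.5]
orientation: [180.0, 0.0, 147.7]
ft_force: [-3.1, -2.2, 8.6]
grip_width: 0.588
finger_force: 30.0
```

Seated. Release, lift, and go to the tube.

>>> servo_tool:
  dp:
    - [0,0,0]
    - [0,0,0]
    - [0,0,0]
    - [0,0,0]
    - [0,0,-0.3]
    - [0,0,-0.8]
    - [0,0,-0.9]
    - [0,0,-0.9]
    - [0,0,-0.9]
    - [0,0,-0.7]
    - [0,0,0]
    - [0,0,0]
  rot:
    - [0,0,0]
    - [0,0,0]
    - [0,0,0]
    - [0,0,0]
    - [0,0,0]
    - [0,0,0]
    - [0,0,0]
    - [0,0,0]
    - [0,0,0]
    - [0,0,0]
    - [0,0,0]
    - [0,0,0]
  hand: 1

```text
time_s: 27.48
position: [462.4, 216.6, 172.6]
orientation: [-179.9, -0.0, 147.7]
ft_force: [0.4, -0.1, -0.1]
grip_width: 0.999
finger_force: 0.0
```

Run:
```python
from h import *
path([(390,0,172,143),(370,-160,172,140.3),(486,-355.4,172,140.3),(486,-355.4,48,140.3)],28)
```

```text
from [462.4 216.6 172.6] [-179.9   -0.   147.7] t 27.5
(390, 0, 172, 143) rows 8 dp [-0.26, -0.916, 0.003] rot [-0.001, -0.001, 0.098]
(370, -160, 172, 140.3) rows 5 dp [-0.553, -0.922, -0.0] rot [0.0, -0.0, 0.09]
(486, -355.4, 172, 140.3) rows 8 dp [-0.892, -0.318, -0.0] rot [0.0, 0.0, 0.0]
(486, -355.4, 48, 140.3) rows 5 dp [0.0, -0.0, 0.827] rot [0.0, 0.0, 0.0]
```

>>> servo_tool:
  dp:
    - [-0.26,-0.916,0]
    - [-0.26,-0.916,0]
    - [-0.26,-0.916,0]
    - [-0.26,-0.916,0]
    - [-0.26,-0.916,0]
    - [-0.26,-0.916,0]
    - [-0.26,-0.916,0]
    - [-0.26,-0.916,0]
    - [-0.553,-0.922,0]
    - [-0.553,-0.922,0]
    - [-0.553,-0.922,0]
    - [-0.553,-0.922,0]
    - [-0.553,-0.922,0]
  rot:
    - [0,0,0.098]
    - [0,0,0.098]
    - [0,0,0.098]
    - [0,0,0.098]
    - [0,0,0.098]
    - [0,0,0.098]
    - [0,0,0.098]
    - [0,0,0.098]
    - [0,0,0.09]
    - [0,0,0.09]
    - [0,0,0.09]
    - [0,0,0.09]
    - [0,0,0.09]

```text
time_s: 29.1
position: [369.7, -160.9, 172.5]
orientation: [-180.0, -0.1, 140.3]
ft_force: [0.1, -0.1, -1.3]
grip_width: 1.0
finger_force: 0.0
```

>>> servo_tool:
  dp:
    - [-0.892,-0.318,0]
    - [-0.892,-0.318,0]
    - [-0.892,-0.318,0]
    - [-0.892,-0.318,0]
    - [-0.892,-0.318,0]
    - [-0.892,-0.318,0]
    - [-0.892,-0.318,0]
    - [-0.892,-0.318,0]
    - [0,0,0]
    - [0,0,0]
  rot:
    - [0,0,0]
    - [0,0,0]
    - [0,0,0]
    - [0,0,0]
    - [0,0,0]
    - [0,0,0]
    - [0,0,0]
    - [0,0,0]
    - [0,0,0]
    - [0,0,0]

```text
time_s: 30.35
position: [485.9, -354.9, 172.6]
orientation: [180.0, -0.1, 140.3]
ft_force: [-0.1, 0.1, -0.5]
grip_width: 1.002
finger_force: 0.0
```

Run:
```python
from h import *
path([(486,-355.4,48,140.3)],20)
```

```text
from [ 485.9 -354.9  172.6] [ 1.800e+02 -1.000e-01  1.403e+02] t 30.4
(486, -355.4, 48, 140.3) rows 7 dp [-0.002, -0.002, 0.593] rot [0.0, -0.002, 0.001]
```

>>> servo_tool:
  dp:
    - [0,0,0.6]
    - [0,0,0.6]
    - [0,0,0.6]
    - [0,0,0.6]
    - [0,0,0.6]
    - [0,0,0.6]
    - [0,0,0.35]
    - [0,0,0.2]
    - [0,0,0]
    - [0,0,0]
  rot:
    - [0,0,0]
    - [0,0,0]
    - [0,0,0]
    - [0,0,0]
    - [0,0,0]
    - [0,0,0]
    - [0,0,0]
    - [0,0,0]
    - [0,0,0]
    - [0,0,0]

```text
time_s: 31.6
position: [486.6, -355.6, 49.7]
orientation: [-180.0, 0.1, 140.3]
ft_force: [-0.7, 0.0, 0.5]
grip_width: 1.002
finger_force: 0.0
```

>>> servo_tool:
  dp:
    - [0,0,0]
    - [0,0,0]
    - [0,0,0]
    - [0,0,0]
    - [0,0,0]
    - [0,0,0]
    - [0,0,0]
    - [0,0,0]
  rot:
    - [0,0,0]
    - [0,0,0]
    - [0,0,0]
    - [0,0,0]
    - [0,0,0]
    - [0,0,0]
    - [0,0,0]
    - [0,0,0]
  hand: 0

```text
time_s: 32.6
position: [486.3, -355.4, 49.1]
orientation: [-180.0, -0.0, 140.3]
ft_force: [-0.2, 0.3, 0.8]
grip_width: 0.344
finger_force: 30.0
```

Run:
```python
from h import *
p=manip.get_obs()["position"]; z=p[2]+75
path([(p[0],p[1],z,140.3),(370,-160,z,140.3),(390,0,z,144),(397,258.3,z,147.7)],22)
```

```text
from [ 486.3 -355.4   49.1] [-180.    -0.   140.3] t 32.6
(np.float64(486.3129510908848), np.float64(-355.4001285529034), np.float64(124.09978983225122), 140.3) rows 4 dp [0.0, -0.0, -0.625] rot [-0.0, -0.0, 0.001]
(370, -160, np.float64(124.09978983225122), 140.3) rows 10 dp [0.714, 0.253, 0.0] rot [0.0, 0.0, 0.0]
(390, 0, np.float64(124.09978983225122), 144) rows 7 dp [0.395, 0.658, 0.0] rot [-0.0, 0.0, -0.088]
(397, 258.3, np.float64(124.09978983225122), 147.7) rows 10 dp [0.466, 0.724, 0.0] rot [0.0, 0.0, -0.062]
```

The opening (0.344, about 33 mm) means the fingers closed on the 34 mm cap, above the pads, and not on the 28 mm body. I'll re-grip with the pads centred on the cap.

>>> servo_tool:
  dp:
    - [0,0,0]
    - [0,0,0]
    - [0,0,0]
    - [0,0,0]
    - [0,0,-0.4]
    - [0,0,-0.5]
    - [0,0,-0.33]
    - [0,0,0]
    - [0,0,0]
  rot:
    - [0,0,0]
    - [0,0,0]
    - [0,0,0]
    - [0,0,0]
    - [0,0,0]
    - [0,0,0]
    - [0,0,0]
    - [0,0,0]
    - [0,0,0]
  hand: 0.7

```text
time_s: 33.72
position: [486.2, -355.3, 85.7]
orientation: [-180.0, -0.0, 140.3]
ft_force: [-0.7, -0.3, 0.1]
grip_width: 0.698
finger_force: 0.0
```

>>> servo_tool:
  dp:
    - [0,0,0]
    - [0,0,0]
    - [0,0,0]
    - [0,0,0]
    - [0,0,0]
    - [0,0,0]
  rot:
    - [0,0,0]
    - [0,0,0]
    - [0,0,0]
    - [0,0,0]
    - [0,0,0]
    - [0,0,0]
  hand: 0

```text
time_s: 34.48
position: [486.3, -355.4, 86.0]
orientation: [180.0, -0.0, 140.3]
ft_force: [0.8, 0.0, -1.0]
grip_width: 0.346
finger_force: 30.0
```

>>> servo_tool:
  dp:
    - [0,0,-0.3]
    - [0,0,-0.6]
    - [0,0,-0.65]
    - [0,0,-0.65]
    - [0,0,-0.3]
    - [0.714,0.253,0]
    - [0.714,0.253,0]
    - [0.714,0.253,0]
    - [0.714,0.253,0]
    - [0.714,0.253,0]
    - [0.714,0.253,0]
    - [0.714,0.253,0]
    - [0.714,0.253,0]
    - [0.714,0.253,0]
    - [0.714,0.253,0]
  rot:
    - [0,0,0]
    - [0,0,0]
    - [0,0,0]
    - [0,0,0]
    - [0,0,0]
    - [0,0,0]
    - [0,0,0]
    - [0,0,0]
    - [0,0,0]
    - [0,0,0]
    - [0,0,0]
    - [0,0,0]
    - [0,0,0]
    - [0,0,0]
    - [0,0,0]

```text
time_s: 36.35
position: [369.4, -159.6, 161.1]
orientation: [180.0, -0.0, 140.3]
ft_force: [0.8, -0.1, -0.6]
grip_width: 0.342
finger_force: 30.0
```

>>> servo_tool:
  dp:
    - [0.395,0.658,0]
    - [0.395,0.658,0]
    - [0.395,0.658,0]
    - [0.395,0.658,0]
    - [0.395,0.658,0]
    - [0.395,0.658,0]
    - [0.395,0.658,0]
    - [0.466,0.724,0]
    - [0.466,0.724,0]
    - [0.466,0.724,0]
    - [0.466,0.724,0]
    - [0.466,0.724,0]
    - [0.466,0.724,0]
    - [0.466,0.724,0]
    - [0.466,0.724,0]
    - [0.466,0.724,0]
    - [0.25,0.36,0]
    - [0.216,0.36,0]
    - [0,0,0]
    - [0,0,0]
  rot:
    - [0,0,-0.088]
    - [0,0,-0.088]
    - [0,0,-0.088]
    - [0,0,-0.088]
    - [0,0,-0.088]
    - [0,0,-0.088]
    - [0,0,-0.088]
    - [0,0,-0.062]
    - [0,0,-0.062]
    - [0,0,-0.062]
    - [0,0,-0.062]
    - [0,0,-0.062]
    - [0,0,-0.062]
    - [0,0,-0.062]
    - [0,0,-0.062]
    - [0,0,-0.062]
    - [0,0,-0.062]
    - [0,0,0]
    - [0,0,0]
    - [0,0,0]

```text
time_s: 38.85
position: [396.7, 257.3, 161.0]
orientation: [-180.0, 0.0, 147.7]
ft_force: [0.0, -0.9, -0.7]
grip_width: 0.343
finger_force: 30.0
```

Run:
```python
from h import *
print(manip.get_obs()["grip_width"])
path([(397,258.3,83,147.7)],15)
snap("side","s3.png")
```

```text
0.34282425723446786
from [396.7 257.3 161. ] [-180.     0.   147.7] t 38.9
(397, 258.3, 83, 147.7) rows 6 dp [0.002, 0.006, 0.434] rot [-0.0, 0.0, 0.001]
```

View pics/s3.png

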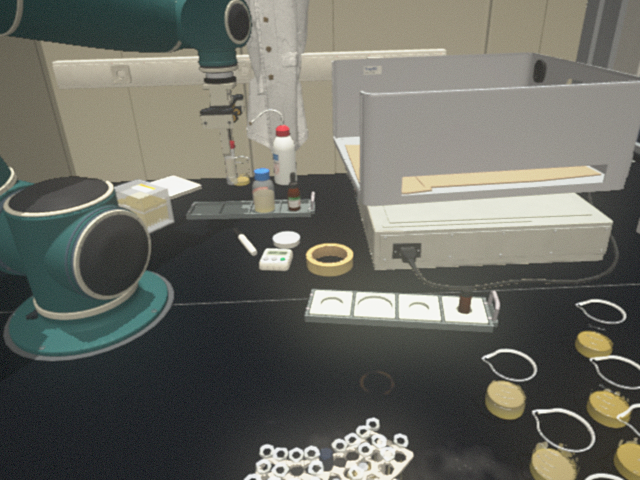

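The tube hangs vertically at (232,165) over pocket 3. The bottle (263,190) and dropper (294,195) stand upright. Lower the tube.

>>> servo_tool:
  dp:
    - [0,0.03,0.5]
    - [0,0,0.6]
    - [0,0,0.6]
    - [0,0,0.4]
    - [0,0,0.2]
    - [0,0,0.1]
    - [0,0,0.07]
    - [0,0,0.05]
    - [0,0,0.04]
    - [0,0,0.03]
    - [0,0,0]
    - [0,0,0]
  rot:
    - [0,0,0]
    - [0,0,0]
    - [0,0,0]
    - [0,0,0]
    - [0,0,0]
    - [0,0,0]
    - [0,0,0]
    - [0,0,0]
    - [0,0,0]
    - [0,0,0]
    - [0,0,0]
    - [0,0,0]

```text
time_s: 40.4
position: [397.2, 258.5, 83.4]
orientation: [180.0, 0.0, 147.7]
ft_force: [-0.1, 0.3, -1.2]
grip_width: 0.343
finger_force: 30.0
```

>>> servo_tool:
  dp:
    - [0,0,0.02]
    - [0,0,0]
    - [0,0,0]
  rot:
    - [0,0,0]
    - [0,0,0]
    - [0,0,0]

```text
time_s: 40.78
position: [397.2, 258.5, 82.9]
orientation: [180.0, 0.0, 147.7]
ft_force: [-0.2, 0.2, 2.0]
grip_width: 0.345
finger_force: 30.0
```

>>> servo_tool:
  dp:
    - [0,0,0]
    - [0,0,0]
    - [0,0,0]
    - [0,0,0]
    - [0,0,-0.3]
    - [0,0,-0.8]
    - [0,0,-0.9]
    - [0,0,-0.9]
    - [0,0,0]
    - [0,0,0]
  rot:
    - [0,0,0]
    - [0,0,0]
    - [0,0,0]
    - [0,0,0]
    - [0,0,0]
    - [0,0,0]
    - [0,0,0]
    - [0,0,0]
    - [0,0,0]
    - [0,0,0]
  hand: 1

```text
time_s: 42.02
position: [397.0, 258.4, 169.1]
orientation: [-180.0, -0.0, 147.7]
ft_force: [-0.4, 0.2, -0.3]
grip_width: 1.002
finger_force: 0.0
```

Run:
```python
from h import *
path([(390,0,172,143),(370,-160,172,140.3),(545.3,-404.8,120,140.3),(545.3,-404.8,20,140.3)],28)
```

```text
from [397.  258.4 169.1] [-180.    -0.   147.7] t 42.0
(390, 0, 172, 143) rows 8 dp [-0.583, -0.906, -0.012] rot [-0.001, -0.0, 0.099]
(370, -160, 172, 140.3) rows 5 dp [-0.553, -0.922, -0.0] rot [0.0, -0.0, 0.09]
(545.3, -404.8, 120, 140.3) rows 11 dp [-0.883, -0.231, 0.158] rot [0.0, 0.0, 0.0]
(545.3, -404.8, 20, 140.3) rows 4 dp [-0.0, -0.0, 0.833] rot [0.0, 0.0, 0.0]
```

>>> servo_tool:
  dp:
    - [-0.583,-0.906,0]
    - [-0.583,-0.906,0]
    - [-0.583,-0.906,0]
    - [-0.583,-0.906,0]
    - [-0.583,-0.906,0]
    - [-0.583,-0.906,0]
    - [-0.583,-0.906,0]
    - [-0.583,-0.906,0]
    - [-0.553,-0.922,0]
    - [-0.553,-0.922,0]
    - [-0.553,-0.922,0]
    - [-0.553,-0.922,0]
    - [-0.553,-0.922,0]
  rot:
    - [0,0,0.099]
    - [0,0,0.099]
    - [0,0,0.099]
    - [0,0,0.099]
    - [0,0,0.099]
    - [0,0,0.099]
    - [0,0,0.099]
    - [0,0,0.099]
    - [0,0,0.09]
    - [0,0,0.09]
    - [0,0,0.09]
    - [0,0,0.09]
    - [0,0,0.09]

```text
time_s: 43.65
position: [369.4, -160.8, 168.6]
orientation: [-180.0, -0.1, 140.3]
ft_force: [0.0, 0.5, -1.3]
grip_width: 0.997
finger_force: 0.0
```

>>> servo_tool:
  dp:
    - [-0.883,-0.231,0.15]
    - [-0.883,-0.231,0.15]
    - [-0.883,-0.231,0.15]
    - [-0.883,-0.231,0.15]
    - [-0.883,-0.231,0.15]
    - [-0.883,-0.231,0.15]
    - [-0.883,-0.231,0.15]
    - [-0.883,-0.231,0.15]
    - [-0.883,-0.231,0.15]
    - [-0.883,-0.231,0.15]
    - [-0.883,-0.231,0.15]
    - [0,0,0]
    - [0,0,0]
  rot:
    - [0,0,0]
    - [0,0,0]
    - [0,0,0]
    - [0,0,0]
    - [0,0,0]
    - [0,0,0]
    - [0,0,0]
    - [0,0,0]
    - [0,0,0]
    - [0,0,0]
    - [0,0,0]
    - [0,0,0]
    - [0,0,0]

```text
time_s: 45.28
position: [544.9, -404.2, 119.3]
orientation: [180.0, -0.1, 140.3]
ft_force: [1.5, 0.7, -0.3]
grip_width: 1.006
finger_force: 0.0
```

Run:
```python
from h import *
path([(545.3,-404.8,21,140.3)],20)
```

```text
from [ 544.9 -404.2  119.3] [ 1.800e+02 -1.000e-01  1.403e+02] t 45.3
(545.3, -404.8, 21, 140.3) rows 5 dp [-0.005, -0.001, 0.655] rot [0.0, -0.003, -0.001]
```

>>> servo_tool:
  dp:
    - [0,0,0.6]
    - [0,0,0.6]
    - [0,0,0.6]
    - [0,0,0.6]
    - [0,0,0.5]
    - [0,0,0.25]
    - [0,0,0.14]
    - [0,0,0]
    - [0,0,0]
  rot:
    - [0,0,0]
    - [0,0,0]
    - [0,0,0]
    - [0,0,0]
    - [0,0,0]
    - [0,0,0]
    - [0,0,0]
    - [0,0,0]
    - [0,0,0]

```text
time_s: 46.4
position: [545.7, -404.9, 22.1]
orientation: [180.0, 0.0, 140.3]
ft_force: [-0.1, 1.0, 0.0]
grip_width: 0.998
finger_force: 0.0
```

>>> servo_tool:
  dp:
    - [0,0,0]
    - [0,0,0]
    - [0,0,0]
    - [0,0,0]
    - [0,0,0]
    - [0,0,0]
    - [0,0,0]
    - [0,0,0]
  rot:
    - [0,0,0]
    - [0,0,0]
    - [0,0,0]
    - [0,0,0]
    - [0,0,0]
    - [0,0,0]
    - [0,0,0]
    - [0,0,0]
  hand: 0

```text
time_s: 47.4
position: [545.5, -404.7, 21.5]
orientation: [-180.0, 0.0, 140.3]
ft_force: [-0.0, 1.0, 0.1]
grip_width: 0.215
finger_force: 30.0
```

Run:
```python
from h import *
p=manip.get_obs()["position"]; z=p[2]+75
path([(p[0],p[1],z,140.3),(370,-160,z,140.3),(390,0,z,144),(390,150,z,146),(331,299.9,z,147.7)],24)
```

```text
from [ 545.5 -404.7   21.5] [-180.     0.   140.3] t 47.4
(np.float64(545.4508850686188), np.float64(-404.731856728712), np.float64(96.52995350622332), 140.3) rows 4 dp [-0.0, -0.0, -0.625] rot [-0.0, 0.0, -0.0]
(370, -160, np.float64(96.52995350622332), 140.3) rows 13 dp [0.747, 0.195, 0.0] rot [0.0, 0.0, 0.0]
(390, 0, np.float64(96.52995350622332), 144) rows 6 dp [0.462, 0.768, 0.0] rot [-0.0, 0.0, -0.103]
(390, 150, np.float64(96.52995350622332), 146) rows 6 dp [0.48, 0.681, 0.0] rot [0.0, 0.0, -0.056]
(331, 299.9, np.float64(96.52995350622332), 147.7) rows 6 dp [0.731, 0.516, 0.0] rot [0.0, 0.0, -0.047]
```

>>> servo_tool:
  dp:
    - [0,0,-0.3]
    - [0,0,-0.7]
    - [0,0,-0.75]
    - [0,0,-0.75]
    - [0,0,-0.7]
    - [0.747,0.195,0]
    - [0.747,0.195,0]
    - [0.747,0.195,0]
    - [0.747,0.195,0]
    - [0.747,0.195,0]
    - [0.747,0.195,0]
    - [0.747,0.195,0]
    - [0.747,0.195,0]
    - [0.747,0.195,0]
    - [0.747,0.195,0]
    - [0.747,0.195,0]
    - [0.747,0.195,0]
    - [0.747,0.195,0]
  rot:
    - [0,0,0]
    - [0,0,0]
    - [0,0,0]
    - [0,0,0]
    - [0,0,0]
    - [0,0,0]
    - [0,0,0]
    - [0,0,0]
    - [0,0,0]
    - [0,0,0]
    - [0,0,0]
    - [0,0,0]
    - [0,0,0]
    - [0,0,0]
    - [0,0,0]
    - [0,0,0]
    - [0,0,0]
    - [0,0,0]

```text
time_s: 49.65
position: [369.5, -159.6, 118.4]
orientation: [180.0, 0.0, 140.3]
ft_force: [0.1, -0.2, -0.2]
grip_width: 0.216
finger_force: 30.0
```

>>> servo_tool:
  dp:
    - [0.462,0.768,0]
    - [0.462,0.768,0]
    - [0.462,0.768,0]
    - [0.462,0.768,0]
    - [0.462,0.768,0]
    - [0.462,0.768,0]
    - [0.48,0.681,0]
    - [0.48,0.681,0]
    - [0.48,0.681,0]
    - [0.48,0.681,0]
    - [0.48,0.681,0]
    - [0.48,0.681,0]
    - [0.731,0.516,0]
    - [0.731,0.516,0]
    - [0.731,0.516,0]
    - [0.731,0.516,0]
    - [0.731,0.516,0]
    - [0.731,0.516,0]
    - [0,0,0]
    - [0,0,0]
  rot:
    - [0,0,-0.103]
    - [0,0,-0.103]
    - [0,0,-0.103]
    - [0,0,-0.103]
    - [0,0,-0.103]
    - [0,0,-0.103]
    - [0,0,-0.056]
    - [0,0,-0.056]
    - [0,0,-0.056]
    - [0,0,-0.056]
    - [0,0,-0.056]
    - [0,0,-0.056]
    - [0,0,-0.047]
    - [0,0,-0.047]
    - [0,0,-0.047]
    - [0,0,-0.047]
    - [0,0,-0.047]
    - [0,0,-0.047]
    - [0,0,0]
    - [0,0,0]

```text
time_s: 52.15
position: [331.0, 299.5, 118.0]
orientation: [180.0, 0.0, 147.7]
ft_force: [-0.3, 0.2, -0.0]
grip_width: 0.215
finger_force: 30.0
```

Run:
```python
from h import *
print(manip.get_obs()["grip_width"])
path([(331,299.9,18.5,147.7)],15)
```

```text
0.2153864402740685
from [331.  299.5 118. ] [180.    0.  147.7] t 52.1
(331, 299.9, 18.5, 147.7) rows 7 dp [0.001, 0.001, 0.474] rot [0.0, 0.0, 0.0]
```

>>> servo_tool:
  dp:
    - [0,0,0.5]
    - [0,0,0.6]
    - [0,0,0.6]
    - [0,0,0.6]
    - [0,0,0.4]
    - [0,0,0.2]
    - [0,0,0.12]
    - [0,0,0.08]
    - [0,0,0.06]
    - [0,0,0.05]
    - [0,0,0.03]
    - [0,0,0.03]
    - [0,0,0.02]
    - [0,0,0]
    - [0,0,0]
  rot:
    - [0,0,0]
    - [0,0,0]
    - [0,0,0]
    - [0,0,0]
    - [0,0,0]
    - [0,0,0]
    - [0,0,0]
    - [0,0,0]
    - [0,0,0]
    - [0,0,0]
    - [0,0,0]
    - [0,0,0]
    - [0,0,0]
    - [0,0,0]
    - [0,0,0]

```text
time_s: 54.02
position: [330.9, 299.8, 18.8]
orientation: [-180.0, -0.0, 147.7]
ft_force: [1.0, 0.0, -0.6]
grip_width: 0.218
finger_force: 30.0
```

>>> servo_tool:
  dp:
    - [0,0,0.02]
    - [0,0,0]
    - [0,0,0]
  rot:
    - [0,0,0]
    - [0,0,0]
    - [0,0,0]

```text
time_s: 54.4
position: [331.0, 299.8, 18.4]
orientation: [180.0, 0.0, 147.7]
ft_force: [-0.5, -0.5, 4.9]
grip_width: 0.216
finger_force: 30.0
```

>>> servo_tool:
  dp:
    - [0,0,0]
    - [0,0,0]
    - [0,0,0]
    - [0,0,0]
    - [0,0,-0.3]
    - [0,0,-0.8]
    - [0,0,-0.9]
    - [0,0,-0.9]
    - [0,0,-0.9]
    - [0,0,-0.9]
    - [0,0,-0.9]
    - [0,0,-0.9]
    - [0,0,0]
    - [0,0,0]
  rot:
    - [0,0,0]
    - [0,0,0]
    - [0,0,0]
    - [0,0,0]
    - [0,0,0]
    - [0,0,0]
    - [0,0,0]
    - [0,0,0]
    - [0,0,0]
    - [0,0,0]
    - [0,0,0]
    - [0,0,0]
    - [0,0,0]
    - [0,0,0]
  hand: 0.7

```text
time_s: 56.15
position: [330.8, 299.6, 212.6]
orientation: [-180.0, -0.0, 147.7]
ft_force: [-0.1, 0.7, -0.0]
grip_width: 0.702
finger_force: 0.0
```

Run:
```python
from h import *
im=snap("side")[0]
cv2.imwrite('pics/s4.png',cv2.resize(im[100:260,150:350,::-1],None,fx=4,fy=4)[:600,:800])
print(manip.get_obs()["ft_force"])
```

```text
[-0.16430258  0.66511718 -0.39604771]
```

View pics/s4.png

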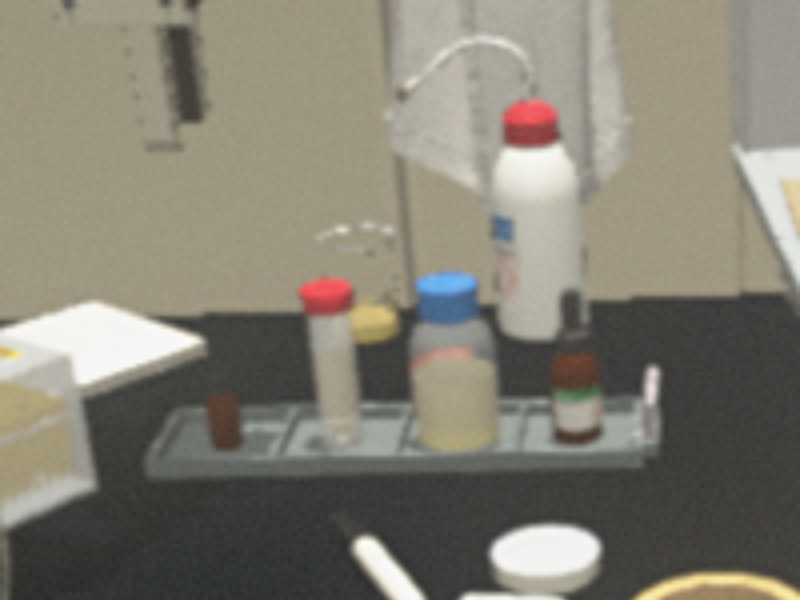

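All four stand upright in the order asked, one per pocket: vial (224,420), tube (330,365), bottle (453,365), dropper (577,370), with the loop at the right (650,400). The gripper is clear, so I'm handing in.

```bash
python3 -c "
from bench import manip
print(manip.close_job())"
```

```text
the job is handed in; nothing more can be done
None
```

The job is handed in: counting from the loop, the dropper, bottle, tube and vial stand upright and released in pockets 1 to 4 of the formerly empty rack, finished at about 56 s of the 141 s allowed.

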